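Clamp a sheet in the bench folder, keeping the beam level

ROBOT

A 7-joint arm with a two-finger parallel gripper is mounted at the origin on a cart in front of the work surface, level with it; the furniture and walls round the work are solid. World frame = base frame: x ahead of the robot, y to its left, z up, the work surface at z = 0. Lengths are in m, angles in degrees, forces in N, time in s.
With the tool pointing down it reaches from about 0.4 to 0.85 m from the base axis. Payload 4.5 kg.
Tool frame: the origin (TCP) lies between the finger pads; the fingertips stand 25 mm ahead of it and the grasp point (between the pads) lies 6 mm ahead of it; z points along the fingers, y is the line along which they close (so a half turn about z gives the same grasp; the last joint's range is limited). The gripper opens to 85 mm and grips with 20 to 120 N. Pads are 22 mm wide; open, the fingers measure 114 mm over their backs; the gripper's body (76 mm by 85 mm) begins 54 mm behind the grasp point. The pads swing forward as they close: fully open they stand 13 mm farther back than shut.
Start: joints at [-74.668, 39.483, -11.15, 89.685, 9.013, 51.709, -12.324], TCP at [0.145, 0.608, 0.256] pointing down, gripper open.
Joint ranges: [-172.22, 172.22], [-26.19, 119.32], [-84.43, 86.54], [7.71, 146.69], [-57.33, 237.33], [2.42, 119.75], [-152.13, 152.13]. Speed limits (degrees/s): [147.25, 147.25, 180, 180, 180, 180, 180].

INTERFACE

Orientations are given as [roll, pitch, yaw] about the fixed x, y, z axes, in that order (R = Rz(yaw) Ry(pitch) Rx(roll)).
In Python, from workcell import robot gives the robot as it stands. The module is installed in compiled form; this text tells all that it offers.
- The arm moves only by the tool send_rows, never from a script. Its argument "rows" is a list that holds one entry, the list of rows, each a list of 5 numbers: the opening, from 0 (shut) to 1 (fully open), then the shift along the tool's x, y, z in m, then the turn about the tool's z in degrees. A call has 1 to 5 rows; each row shifts and turns the commanded pose from where the row before left it, along the tool's axes as they then stand; what a row does not reach is not made up. A row lasts 1/12 s, in which the tool goes at most 41.7 mm and 7.16 degrees, less where a joint would pass 70% of its speed; a pose out of reach is approached as far as the arm can. A call with a gripper value outside its range is refused whole. The fingers move at their own pace and stop on an object; "newtons" is the grip in N (left out, the last holds). Time passes only in rows, so rows that do not move let the fingers close. It gives the time, the measured TCP pose, the force, the opening and the grip force at its end, in the units of the state.
- robot.get_obs(): the state, without advancing time (a new reading comes with each control period).
- robot.read_camera(name): name is "scene" or "top" or "wrist"; returns (picture, depth): 400x640x3 uint8, blue, green, red; 400x640 float32, m along the optical axis (not along the pixel's ray), 0 where there is no reading.
- robot.camera_model(name): a dict with "intrinsics" (3x3 intrinsics, pixels), "rvec" (rotation vector, rad) and "tvec" (3), from world to camera coordinates, as OpenCV has them. Camera axes: x right, y down, z forward; pixel columns grow to the right and rows downward; lengths in m; the calibration is good to about 2 mm. The wrist camera is an equidistant fisheye: a pixel r from the principal point sees the ray r / f radians off the axis. A picture is of the moment at which its call begins: read the wrist's pose just before it. camera_model takes no time and is no camera call; for the wrist camera it gives the pose at the moment of the call.
- robot.finish_job(): hands the job in; it is judged then, once.
The state is a dict: "clock": time; "joint_pos": joint angles; "dq": joint speeds; "joint_torque": joint torques, N m; "position": TCP position; "tcp_rot": TCP orientation; "force": force on the tool from outside, world axes, zero at the start; "ft_torque": the same for the moment, N m; "grip_width": opening from 0.0 (shut) to 1.0 (fully open); "gripper_force": force on a finger pad.
Only numpy, scipy, OpenCV 4.12 (cv2) and the standard library are available. Lean on these libraries where they do the work, as an engineer would, in place of code of your own. Each camera call takes 0.05 s, during which the arm holds its last target. There are 200 camera calls.

TASK

Push the aluminium sheet back in the bench folder until its rear edge lies flush against the back stop, then clamp it: wind the two handwheels clockwise in turns, about half a turn at a time, so that the beam comes down level and neither wheel ever gets much more than half a turn ahead of the other. Finish with both wheels tight, so that the level beam grips the sheet, still flush against the stop, and do not knock over the black oil bottle that stands nearby.

Things in the scene. Friction and masses are not known exactly. Their poses are not given: they have to be found in the camera images.
- folder: blue bench folder (metal bender), fixed to the table, 200 mm deep, 350 mm wide. Origin: centre of its underside, on the table; x points to its rear (away from the robot at yaw 0), y to its left, z up. Top of the steel bed: z = 50 mm. End frames: inner faces at y = +-112 mm. A grey folding leaf (fixed), flush with the bed, reaches to x = -92 mm; its two low handles at y = +-146 mm to x = -161 mm
- back_stop (a point): foot of the front face of the back stop, a steel bar across the bed, at x = 40 mm, y = 0, z = 50 mm in the folder's frame; the bar is 196 mm long and 14 mm high. Same axes as the folder
- sheet: loose aluminium sheet, 150 mm deep (its x) by 180 wide (y) by 4 thick, 0.25 to 0.5 kg, lying on the bed under the raised beam. Origin: centre of its underside; x points to the rear. It starts 20 to 36 mm short of the back stop, up to 0.08 rad askew. Pushed at its front edge it slides with 1 to 4 N; if a rear corner stays short, press again at the front edge, well over to its side
- sheet_front (a point): middle of the sheet's front edge, at half thickness. The front overhangs the leaf (by 20 mm when the sheet is home), with 50 mm of air below it, so fingertips can push the edge while reaching some 10 mm below the underside
- sheet_back_left (a point): left rear corner of the sheet, at half thickness; at x = 40 mm in the folder's frame when home
- sheet_back_right (a point): right rear corner of the sheet, at half thickness; at x = 40 mm in the folder's frame when home
- wheel_left (a joint): angle of the left handwheel (rad). It grows clockwise seen from above, lowering the left end of the beam 12 mm a turn. At 0 the handle points to the folder's -x. It starts at 0. The beam meets the sheet at about 6.28 (one full turn), and within 0.2 rad more the wheel is tight and stops hard. It stays where it is left; turning takes 3 to 4 N at the handle, about 10 N makes it tight
- wheel_right (a joint): angle of the right handwheel (rad), just like the left one; it also lowers its end of the beam when turned clockwise seen from above
- axis_left (a point): point on the axis of the left handwheel, at the level of its upper face. The wheel is a dark grey disc, 110 mm across
- axis_right (a point): the same on the right handwheel, 280 mm from the left one
- handle_left (a point): middle of the red upright handle of the left handwheel: round, 20 mm across, 42 mm from the wheel's axis; it reaches 22 mm above this point and down to the wheel's upper face 21 mm below it. It can be pushed round with the side of the closed fingers, or pinched from above
- handle_right (a point): the same on the right handwheel
- beam_left (a point): underside of the beam (200 mm long blue bar with a steel nose), 100 mm left of its middle. In the folder's frame its z is 66 mm with the wheel at 0, and about 54 mm when tight on the sheet
- beam_right (a point): the same, 100 mm right of the beam's middle
- beam_middle (a point): middle of the beam's underside; its z axis is upright when the beam is level. The beam leans by 0.043 rad for each turn that one wheel is ahead of the other, and its guides bind at 0.036
- oil_bottle: black squeeze bottle, 76 mm across and 157 mm tall, standing on the table; origin at the centre of its foot

How it is judged:
By the outcome, as a careful person would: the job done as asked, in the order asked, and still so for the second after the job is handed in, with the robot touching nothing.
It also fails if it takes over 72 s, if anything falls off the work surface, if the arm or the gripper's body presses on something with over 40 N, if the wrist force passes 120 N, or if a joint passes its speed limit or range.

## Working session

There is one attempt and no reset: what is moved stays moved. The work goes in short steps, Python scripts to look and compute and a tool call to move; the robot and the scene stay as the last step left them, time stands still between calls to the robot, and variables do not carry over. Pictures are saved under pics/ and viewed, at most 10 in all, crops included, and the job is handed in when it is done.

Besides the shell and the picture viewer there is one more tool, called after "Request:" as a command line: name --argument value ..., lists and objects as JSON in quotes. send_rows: Moves the arm, as the interface text tells. Its arguments: {"type":"object","properties":{"rows":{"type":"array","items":{"type":"array","items":{"type":"array","items":{"type":"number"}}}},"newtons":{"type":"number"}},"required":["rows"]}

```bash
mkdir -p pics; cat > h.py <<'E'
import numpy as np, cv2
from workcell import robot
def cam(n):
    m=robot.camera_model(n); R=cv2.Rodrigues(np.array(m["rvec"],float))[0]; return np.array(m["intrinsics"],float),R,np.array(m["tvec"],float).ravel()
def plane(n,uv,z):
    K,R,t=cam(n); uv=np.atleast_2d(uv).astype(float)
    d=np.c_[(uv[:,0]-K[0,2])/K[0,0],(uv[:,1]-K[1,2])/K[1,1],np.ones(len(uv))]@R
    c=-R.T@t; return c+d*((z-c[2])/d[:,2])[:,None]
def cloud(n,dep):
    K,R,t=cam(n); v,u=np.mgrid[0:dep.shape[0],0:dep.shape[1]]
    p=np.stack([(u-K[0,2])/K[0,0]*dep,(v-K[1,2])/K[1,1]*dep,dep],-1)
    return (p-t)@R
E
python3 - <<'E'
from h import *
print(robot.get_obs())
for n in("scene","top"):
    p,d=robot.read_camera(n); cv2.imwrite(f"pics/{n}0.png",p); np.save(n+"0.npy",d); print(n,cam(n))
E
```

```text
{'clock': 0.0, 'joint_pos': array([-74.66690959,  39.53315248, -11.14511601,  89.74581701,
         9.01125206,  51.70866755, -12.32582725]), 'dq': array([-0.01190987, -0.05470617,  0.10406255, -0.02478404,  0.11251039,
       -0.02191066,  0.02333318]), 'joint_torque': array([-1.94102995e-04, -5.39605916e+01, -1.26652636e+00, -1.58542728e+01,
        9.16845573e-03,  9.43574589e-03, -1.46054528e-06]), 'position': array([0.14470217, 0.60739301, 0.25548006]), 'tcp_rot': array([-1.79894298e+02,  6.39641568e-03,  1.66606324e+02]), 'force': array([ 0.29824846, -0.18544245, -0.441564  ]), 'ft_torque': array([ 0.00658613,  0.00065919, -0.01188891]), 'gripper_force': 0.0, 'grip_width': 0.99898189520346}
scene (array([[455.46006938,   0.        , 320.96567389],
       [  0.        , 455.46006938, 201.90733777],
       [  0.        ,   0.        ,   1.        ]]), array([[ 0.46115727, -0.88731564,  0.00222139],
       [-0.49480445, -0.25923714, -0.82943635],
       [ 0.73654771,  0.38140145, -0.55859681]]), array([-0.2442353 ,  0.43606756,  0.58591522]))
top (array([[383.61634456,   0.        , 312.0317824 ],
       [  0.        , 383.61634456, 199.73250293],
       [  0.        ,   0.        ,   1.        ]]), array([[ 0.02135627, -0.99972248,  0.00994315],
       [-0.98518748, -0.02273624, -0.16996673],
       [ 0.17014563, -0.00616601, -0.98539964]]), array([0.01369001, 0.61642644, 1.02113251]))
```

View pics/scene0.png

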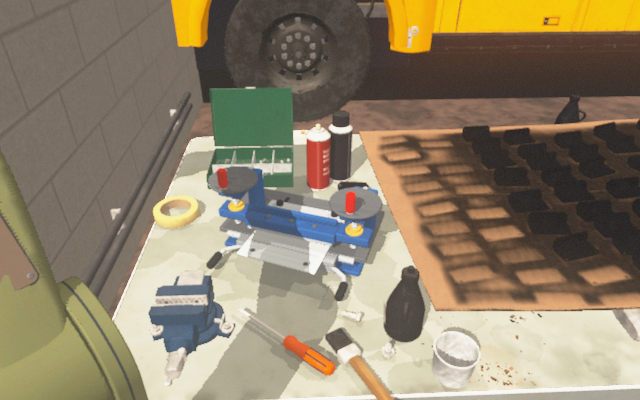

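View pics/top0.png

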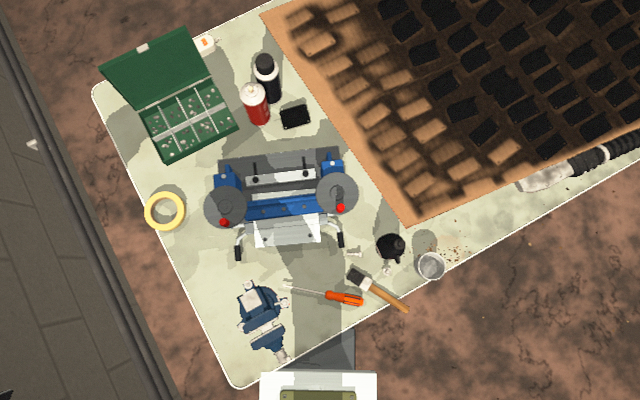

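The scene view shows the folder with its red handles at (222,177) and (351,202), the sheet's bright front at about (315,255), and the black bottle at (404,305). In the top view the handles are at (224,222) and (340,208), the wheels at (225,205) and (337,193), the sheet front runs from (255,246) to (320,241), and the bottle is at (390,248). The vise stands in front of the folder at (262,310).

```bash
python3 - <<'E'
from h import *
P={}
for n in("scene","top"):
    p=cv2.imread(f"pics/{n}0.png"); d=np.load(n+"0.npy"); C=cloud(n,d); P[n]=(p,d,C)
    K,R,t=cam(n); print(n,"cam pos",-R.T@t)
    hsv=cv2.cvtColor(p,cv2.COLOR_BGR2HSV)
    m=(((hsv[...,0]<6)|(hsv[...,0]>174))&(hsv[...,1]>190)&(hsv[...,2]>120)).astype(np.uint8)
    k,l,s,c=cv2.connectedComponentsWithStats(m)
    for i in range(1,k):
        if 15<s[i,4]<1500:
            q=C[l==i]; q=q[d[l==i]>0]; print(s[i],c[i].round(1),np.median(q,0).round(3),q.max(0).round(3))
p,d,C=P["top"]
for uv in [(225,205),(222,192),(235,205),(337,193),(330,185),(350,200),(285,230),(285,240),(260,240),(315,238),(283,250),(390,248),(264,305),(280,180),(285,210),(238,252),(341,240)]: print(uv,C[uv[1],uv[0]].round(3))
# wheels: points 0.11<z<.2 dark grey
z=C[...,2]; hsv=cv2.cvtColor(p,cv2.COLOR_BGR2HSV)
print(np.histogram(z[190:210,205:245],20))
big=cv2.resize(p[140:275,195:420],None,fx=3.5,fy=3.5,interpolation=cv2.INTER_CUBIC); cv2.imwrite("pics/c1.png",big)
E
```

```text
scene cam pos [-0.10315546 -0.32713781  0.68952321]
[218 169   7   4  17] [221.1 170.2] [0.529 0.233 0.217] [0.534 0.238 0.219]
[346 192   9  21 148] [349.9 201.6] [ 0.565 -0.043  0.203] [ 0.577 -0.035  0.219]
top cam pos [0.43326201 0.03399774 1.11085946]
[245 103  23  22 267] [256.4 114.5] [0.85  0.19  0.084] [0.864 0.215 0.148]
[336 203   9  10  59] [340.  207.5] [ 0.571 -0.038  0.217] [ 0.581 -0.031  0.221]
[220 218   9   8  51] [223.8 221.6] [0.531 0.234 0.216] [0.539 0.243 0.219]
(225, 205) [0.576 0.241 0.179]
(222, 192) [0.61  0.253 0.17 ]
(235, 205) [0.578 0.219 0.169]
(337, 193) [ 0.613 -0.033  0.176]
(330, 185) [ 0.634 -0.016  0.169]
(350, 200) [ 0.597 -0.066  0.172]
(285, 230) [0.529 0.1   0.054]
(285, 240) [0.502 0.099 0.053]
(260, 240) [0.5   0.167 0.058]
(315, 238) [0.509 0.017 0.053]
(283, 250) [0.477 0.107 0.001]
(390, 248) [ 0.484 -0.178  0.108]
(264, 305) [0.332 0.145 0.091]
(280, 180) [0.667 0.118 0.066]
(285, 210) [0.579 0.099 0.098]
(238, 252) [0.467 0.23  0.03 ]
(341, 240) [ 0.507 -0.057  0.031]
(array([ 34,   9,   0, 750,   0,   0,   0,   0,   0,   0,   0,   0,   0,
         0,   0,   0,   0,   0,   0,   7]), array([-0.00450142,  0.05126663,  0.10703467,  0.16280272,  0.21857076,
        0.2743388 ,  0.33010685,  0.38587489,  0.44164294,  0.49741098,
        0.55317902,  0.60894707,  0.66471511,  0.72048316,  0.7762512 ,
        0.83201924,  0.88778729,  0.94355533,  0.99932338,  1.05509142,
        1.11085946]))
```

View pics/c1.png

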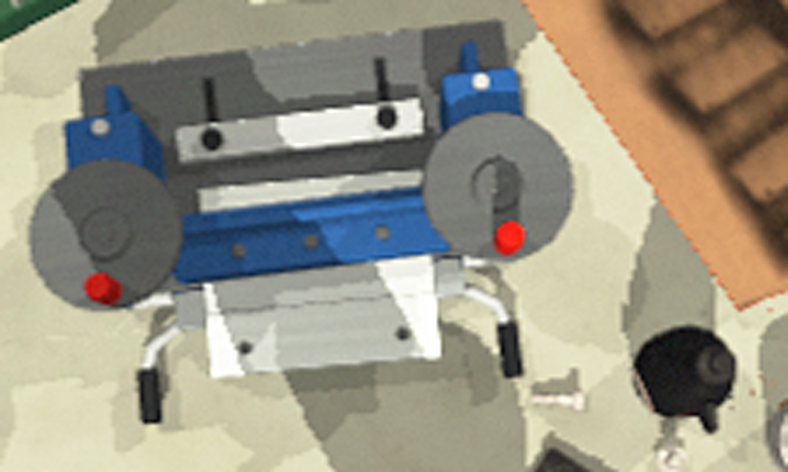

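The crop shows both discs, the red handles toward the robot, and the sheet's front edge from (213,376) to (440,356), sticking out past the leaf. The rear edge shows as a bright strip behind the beam, short of the stop bar.

```bash
python3 - <<'E'
from h import *
p=cv2.imread("pics/top0.png"); d=np.load("top0.npy"); C=cloud("top",d); z=C[...,2]
m=((z>.16)&(z<.23)).astype(np.uint8); m[:,:195]=0;m[:,370:]=0;m[:160]=0
k,l,s,c=cv2.connectedComponentsWithStats(m)
ax=[]
for i in range(1,k):
    if s[i,4]>300:
        cs,_=cv2.findContours((l==i).astype(np.uint8),0,1); h=cv2.convexHull(cs[0])
        (u,v),r=cv2.minEnclosingCircle(h); M=cv2.moments(h)
        zm=np.median(z[(l==i)]); q=plane("top",[(M['m10']/M['m00'],M['m01']/M['m00'])],zm)[0]; print(s[i],(u,v),r,zm,q.round(4)); ax.append(q)
ax.sort(key=lambda q:-q[1]); L,Rr=ax; v=L-Rr; print("dist",np.linalg.norm(v[:2]),"yaw",np.degrees(np.arctan2(-v[0],v[1])))
# sheet: bright pts z .045-.065 low saturation, front edge per column band
hsv=cv2.cvtColor(p,cv2.COLOR_BGR2HSV)
E=[]
for u in range(260,318,3):
    col=[vv for vv in range(215,262) if .044<z[vv,u]<.066]
    E.append((u,max(col)+.5))
E=np.array(E); Q=plane("top",E,.054); f=np.polyfit(Q[:,1],Q[:,0],1); print(E.T.round(1)); print("front edge x=f(y)",f,np.degrees(-np.arctan(f[0])), "resid",np.abs(np.polyval(f,Q[:,1])-Q[:,0]).max())
yaw=np.arctan2(-v[0],v[1]); ex=np.array([np.cos(yaw),np.sin(yaw)]); ey=np.array([-ex[1],ex[0]])
mid=(L+Rr)[:2]/2
for a in Q[[0,-1]]: print("edge in wheel-mid frame",(a[:2]-mid)@ex,(a[:2]-mid)@ey)
# stop bar front top, points
r=plane("top",[(195+x/3.5,140+y/3.5) for x,y in((180,162),(424,134))],.064); print("stop",r,[(a[:2]-mid)@ex for a in r],[(a[:2]-mid)@ey for a in r])
r=plane("top",[(195+x/3.5,140+y/3.5) for x,y in((200,188),(422,170))],.054); print("rear",[(a[:2]-mid)@ex for a in r])
E
```

```text
[ 316  172   43   43 1457] (337.1513671875, 192.92201232910156) 21.716602325439453 0.17200423704113918 [ 0.6142 -0.0339  0.172 ]
[ 204  185   44   44 1499] (225.1976776123047, 206.47674560546875) 22.178791046142578 0.1720150762371956 [0.5733 0.2419 0.172 ]
dist 0.27879602209488863 yaw 8.43718060112479
[[260.  263.  266.  269.  272.  275.  278.  281.  284.  287.  290.  293.
  296.  299.  302.  305.  308.  311.  314.  317. ]
 [246.5 246.5 246.5 245.5 245.5 245.5 245.5 244.5 244.5 244.5 244.5 243.5
  243.5 243.5 242.5 242.5 242.5 242.5 241.5 241.5]]
front edge x=f(y) [-0.11227976  0.50082797] 6.406325519951422 resid 0.001327829637928546
edge in wheel-mid frame -0.10060799358254408 0.07849842016765898
edge in wheel-mid frame -0.1065799233967911 -0.0779176093849905
stop [[0.64775378 0.21068547 0.064     ]
 [0.67513544 0.01725239 0.064     ]] [np.float64(0.06907318768166436), np.float64(0.0677770470740895)] [np.float64(0.09762788957398942), np.float64(-0.09772930435344028)]
rear [np.float64(0.048239686296719146), np.float64(0.04086103794125306)]
```

```bash
cat >> h.py <<'E'
from scipy.spatial.transform import Rotation as Ro
mid=np.array([.5938,.104]); yaw=np.radians(8.44); ex=np.array([np.cos(yaw),np.sin(yaw)]); ey=np.array([-ex[1],ex[0]])
def w(x,y,z): return np.r_[mid+x*ex+y*ey,z]
def wf(p): p=np.asarray(p); return np.stack([(p[...,:2]-mid)@ex,(p[...,:2]-mid)@ey,p[...,2]],-1)
def st():
    o=robot.get_obs(); print("t",round(o["clock"],2),"wf",wf(o["position"]).round(4),"rot",o["tcp_rot"].round(1),"F",o["force"].round(1),"g",round(o["grip_width"],2)); return o
def go(x,y,z,yawdeg=188.44):
    o=st(); R=Ro.from_euler("xyz",o["tcp_rot"],degrees=True).as_matrix(); d=w(x,y,z)-o["position"]
    dy=(yawdeg-o["tcp_rot"][2]+180)%360-180
    print("tool shift",(R.T@d).round(4),"turn",round(-dy,2))
E
python3 - <<'E'
from h import *
for n in("top","scene"):
    W=wf(cloud(n,np.load(n+"0.npy"))).reshape(-1,3)
    a=W[(abs(W[:,1])<.075)&(W[:,0]<-.115)&(W[:,0]>-.3)&(W[:,2]>.02)&(W[:,2]<.3)]
    for lo in np.arange(-.3,-.11,.02):
        b=a[(a[:,0]>=lo)&(a[:,0]<lo+.02)]
        if len(b): print(n,round(lo,2),len(b),"zmax",b[:,2].max().round(3),"y",b[:,1].min().round(3),b[:,1].max().round(3))
    W=W[(abs(W[:,1])<.07)&(W[:,2]>.06)&(W[:,2]<.15)&(abs(W[:,0])<.08)]
    print("beam x",W[:,0].min(),"ztop",W[W[:,0]<.03][:,2].max())
go(-.14,0,.25)
E
```

```text
top -0.3 72 zmax 0.121 y 0.039 0.074
top -0.28 131 zmax 0.122 y 0.024 0.074
top -0.26 104 zmax 0.099 y -0.072 0.075
top -0.24 22 zmax 0.066 y 0.006 0.074
top -0.22 1 zmax 0.02 y 0.0 0.0
beam x -0.050925607751610855 ztop 0.11436460279567645
scene -0.3 317 zmax 0.121 y 0.044 0.075
scene -0.28 298 zmax 0.12 y 0.024 0.075
scene -0.26 134 zmax 0.064 y 0.025 0.074
scene -0.24 33 zmax 0.073 y 0.048 0.075
beam x -0.03284738816476297 ztop 0.11188792281275663
t 0.1 wf [-0.3703  0.5639  0.2556] rot [-179.9    0.   166.6] F [ 0.5 -0.3  0.8] g 1.0
tool shift [-0.4235 -0.4378  0.0064] turn -21.83
```

Request:
send_rows --rows '[[[0.6,-0.02,-0.02,0,0],[0.6,-0.028,-0.029,0,0],[0.6,-0.028,-0.029,0,0],[0.6,-0.028,-0.029,0,0],[0.6,-0.028,-0.029,0,0]]]'

```text
clock: 0.52
position: [0.2422, 0.4432, 0.256]
tcp_rot: [-180.0, 0.0, 166.6]
force: [2.1, 0.7, -0.1]
grip_width: 0.6
gripper_force: 0.0
```

Request:
send_rows --rows '[[[0.6,-0.028,-0.029,0,0],[0.6,-0.028,-0.029,0,0],[0.6,-0.028,-0.029,0,0],[0.6,-0.028,-0.029,0,0],[0.6,-0.028,-0.029,0,0]]]'

```text
clock: 0.93
position: [0.3448, 0.2698, 0.2562]
tcp_rot: [-180.0, -0.0, 166.6]
force: [0.9, 0.8, 0.3]
grip_width: 0.6
gripper_force: 0.0
```

Request:
send_rows --rows '[[[0.6,-0.028,-0.029,0,0],[0.6,-0.028,-0.029,0,0],[0.6,-0.028,-0.029,0,0],[0.6,-0.028,-0.029,0,0],[0.6,-0.02,-0.02,0,0]]]'

```text
clock: 1.35
position: [0.4423, 0.1047, 0.256]
tcp_rot: [-179.9, 0.0, 166.4]
force: [-0.2, 0.1, -0.6]
grip_width: 0.601
gripper_force: 0.0
```

Request:
send_rows --rows '[[[0.6,0,0,0,-5.5],[0.6,0,0,0,-5.5],[0.6,0,0,0,-5.5],[0.6,0,0,0,-5.3],[0.6,0,0,0,0]]]'

```text
clock: 1.77
position: [0.441, 0.1085, 0.256]
tcp_rot: [180.0, -0.0, -171.5]
force: [-0.7, 0.2, -0.2]
grip_width: 0.603
gripper_force: 0.0
```

```bash
python3 -c "
from h import *
go(-.14,0,.062)
p,d=robot.read_camera('wrist'); cv2.imwrite('pics/w1.png',p)"
```

```text
t 1.77 wf [-0.1505  0.0269  0.256 ] rot [ 180.    -0.  -171.5] F [-0.7  0.2 -0.2] g 0.6
tool shift [-0.0106 -0.0269  0.194 ] turn 0.07
```

View pics/w1.png

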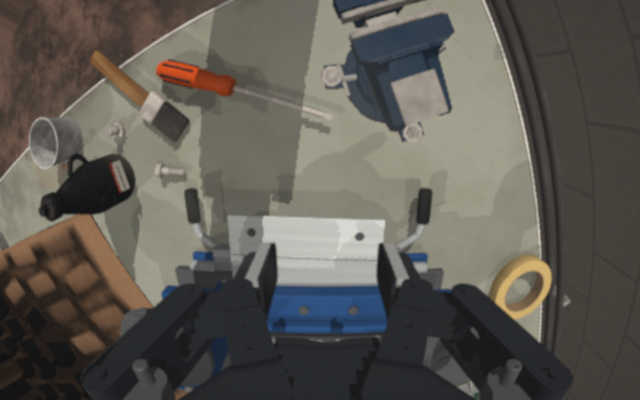

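The wrist view shows the sheet's front edge at row 217, columns 228–385, centred between the leaf handles at (193,205) and (425,205). The way down in front of it is clear.

Request:
send_rows --rows '[[[0.6,0,-0.027,0.03,0],[0.6,0,0,0.04,0],[0.6,0,0,0.04,0],[0.6,0,0,0.04,0],[0.6,0.002,0,0.03,0]]]'

```text
clock: 2.23
position: [0.4431, 0.0816, 0.074]
tcp_rot: [-180.0, -0.0, -171.8]
force: [-0.1, 0.0, -0.0]
grip_width: 0.605
gripper_force: 0.0
```

Request:
send_rows --rows '[[[0.6,0,0,0.014,0],[0.6,0,0,0,0],[0.6,0,0,0,0]]]'

```text
clock: 2.48
position: [0.4429, 0.0819, 0.0619]
tcp_rot: [-179.9, -0.1, -171.6]
force: [0.4, 0.3, -0.5]
grip_width: 0.601
gripper_force: 0.0
```

```bash
python3 -c "
from h import *
go(-.0925,0,.062)"
```

```text
t 2.48 wf [-0.1525  0.0002  0.0619] rot [-1.799e+02 -1.000e-01 -1.716e+02] F [ 0.4  0.3 -0.5] g 0.6
tool shift [-0.06   -0.0002 -0.0002] turn -0.08
```

Request:
send_rows --rows '[[[0.6,-0.01,0,0,0],[0.6,-0.01,0,0,0],[0.6,-0.01,0,0,0],[0.6,-0.005,0,0,0],[0.6,-0.004,0,0,0]]]'

```text
clock: 2.9
position: [0.482, 0.087, 0.0637]
tcp_rot: [-180.0, 0.0, -171.7]
force: [-3.7, -1.9, 1.9]
grip_width: 0.599
gripper_force: 1.4
```

Request:
send_rows --rows '[[[0.6,-0.004,0,0,0],[0.6,-0.004,0,0,0],[0.6,-0.004,0,0,0],[0.6,-0.003,0,0,0],[0.6,-0.002,0,0,0]]]'

```text
clock: 3.32
position: [0.4987, 0.0901, 0.0623]
tcp_rot: [180.0, -0.0, -171.6]
force: [-2.5, -0.5, 1.7]
grip_width: 0.598
gripper_force: 1.4
```

```bash
python3 -c "
from h import *
go(-.0925,0,.062)"
```

```text
t 3.32 wf [-0.0961  0.0002  0.0623] rot [ 180.    -0.  -171.6] F [-2.5 -0.5  1.7] g 0.6
tool shift [-0.0036 -0.0002  0.0003] turn -0.02
```

Request:
send_rows --rows '[[[0.6,-0.002,0,0,0],[0.6,-0.002,0,0,0],[0.6,0,0,0,0]]]'

```text
clock: 3.57
position: [0.503, 0.0908, 0.0622]
tcp_rot: [180.0, 0.0, -171.6]
force: [-1.1, -0.1, 1.6]
grip_width: 0.599
gripper_force: 0.9
```

Request:
send_rows --rows '[[[0.6,-0.002,0,0,0],[0.6,-0.001,0,0,0],[0.6,0,0,0,0]]]'

```text
clock: 3.82
position: [0.5043, 0.0908, 0.0621]
tcp_rot: [-180.0, -0.1, -171.6]
force: [-4.9, -0.5, 2.8]
grip_width: 0.603
gripper_force: 2.4
```

Request:
send_rows --rows '[[[0.6,-0.002,0,0,0],[0.6,0,0,0,0]]]'

```text
clock: 3.98
position: [0.5044, 0.0908, 0.062]
tcp_rot: [-179.9, -0.3, -171.5]
force: [-7.8, -1.1, 4.9]
grip_width: 0.601
gripper_force: 4.0
```

Request:
send_rows --rows '[[[0.6,-0.002,0,0,0],[0.6,0,0,0,0]]]'

```text
clock: 4.15
position: [0.5045, 0.0907, 0.0619]
tcp_rot: [-179.9, -0.6, -171.5]
force: [-10.9, 0.2, 7.1]
grip_width: 0.603
gripper_force: 5.6
```

Request:
send_rows --rows '[[[0.6,-0.002,0,0,0],[0.6,0,0,0,0]]]'

```text
clock: 4.32
position: [0.5046, 0.0907, 0.0617]
tcp_rot: [-179.9, -0.8, -171.5]
force: [-14.6, 0.8, 8.3]
grip_width: 0.597
gripper_force: 7.1
```

Request:
send_rows --rows '[[[0.6,0.02,0,0,0],[0.6,0.01,0,-0.01,0],[0.6,0,0,-0.035,0],[0.6,0,0,-0.04,0],[0.6,0,0.01,-0.04,0]]]'

```text
clock: 4.73
position: [0.4809, 0.0955, 0.1885]
tcp_rot: [-179.9, -0.0, -171.8]
force: [1.1, -0.5, -0.3]
grip_width: 0.601
gripper_force: 0.0
```

Request:
send_rows --rows '[[[0.6,-0.01,0.03,-0.03,0],[0.6,-0.01,0.035,-0.02,0],[0.6,-0.015,0.035,0,0],[0.6,-0.015,0.03,0,0],[0.6,0,0,0,0]]]'

```text
clock: 5.15
position: [0.5127, 0.2419, 0.2378]
tcp_rot: [179.4, 0.5, -171.2]
force: [0.3, -0.1, 0.8]
grip_width: 0.6
gripper_force: 0.0
```

```bash
python3 - <<'E'
from h import *
go(-.043,.139,.199)
p,d=robot.read_camera('wrist'); cv2.imwrite('pics/w2.png',p)
p,d=robot.read_camera('top'); a=cv2.resize(p[140:275,195:375],None,fx=4,fy=4,interpolation=cv2.INTER_CUBIC); cv2.imwrite('pics/c2.png',a)
E
```

```text
t 5.15 wf [-0.0599  0.1484  0.2378] rot [ 179.4    0.5 -171.2] F [ 0.3 -0.1  0.8] g 0.6
tool shift [-0.0165 -0.0099  0.0388] turn 0.41
```

View pics/c2.png

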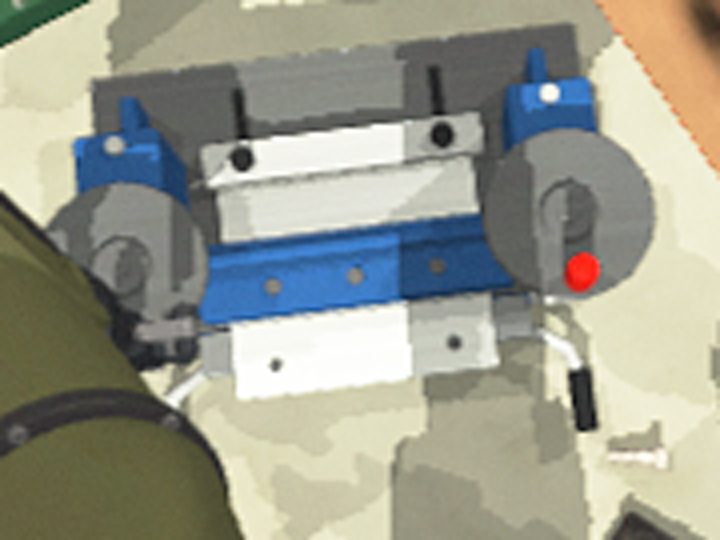

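View pics/w2.png

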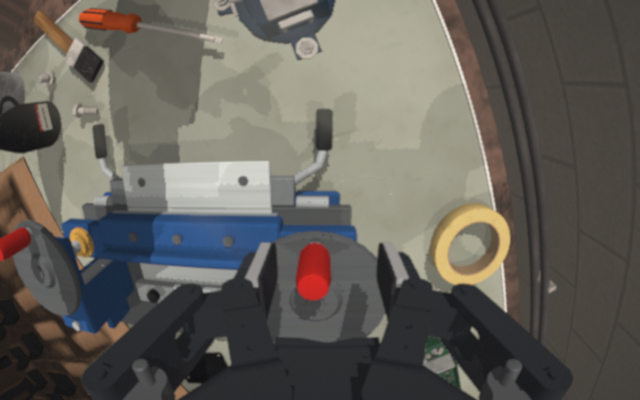

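The top crop shows the sheet's rear edge as a uniform thin line against the stop bar, from (215,188) to (475,158), so it is flush. The wrist view has the left red handle at (314,270), between the open pads at columns 262 and 385.

Request:
send_rows --rows '[[[0.6,-0.0165,-0.01,0,0],[0.6,0,0,0.015,0],[0.6,0,0,0.015,0],[0.6,0,0,0,0]]]'

```text
clock: 5.58
position: [0.5274, 0.2213, 0.2034]
tcp_rot: [-179.8, -0.3, -171.7]
force: [-0.9, -0.7, -0.2]
grip_width: 0.6
gripper_force: 0.0
```

Request:
send_rows --rows '[[[0.1,0,0,0,0],[0.1,0,0,0,0],[0.1,0,0,0,0],[0.1,0,0,0,0],[0.1,0,0,0,0]]]' --newtons 30

```text
clock: 6.0
position: [0.5261, 0.2321, 0.2071]
tcp_rot: [179.3, 0.1, -171.2]
force: [-4.1, 14.2, -5.8]
grip_width: 0.227
gripper_force: 31.1
```

```bash
python3 -c "
from h import *
go(-.043,.139,.208)"
```

```text
t 6.0 wf [-0.0482  0.1367  0.2071] rot [ 1.793e+02  1.000e-01 -1.712e+02] F [-4.1 14.2 -5.8] g 0.23
tool shift [-0.0052  0.0023 -0.0009] turn 0.34
```

Request:
send_rows --rows '[[[0.1,0,0.008,0,0],[0.1,-0.001,0.011,0,0],[0.1,-0.004,0.01,0,0],[0.1,-0.007,0.009,0,0],[0.1,-0.009,0.007,0,0]]]'

```text
clock: 6.42
position: [0.5385, 0.2686, 0.2063]
tcp_rot: [-179.6, -0.5, -171.7]
force: [-9.3, -5.3, 5.7]
grip_width: 0.223
gripper_force: 32.3
```

```bash
python3 -c "
from h import *
o=st()"
```

```text
t 6.42 wf [-0.0306  0.1709  0.2063] rot [-179.6   -0.5 -171.7] F [-9.3 -5.3  5.7] g 0.22
```

Request:
send_rows --rows '[[[0.1,-0.01,0.004,0,0],[0.1,-0.011,0.001,0,0],[0.1,-0.011,-0.001,0,0],[0.1,-0.01,-0.004,0,0]]]'

```text
clock: 6.75
position: [0.5787, 0.2865, 0.2064]
tcp_rot: [179.3, -0.3, -171.3]
force: [-8.8, 18.2, -7.4]
grip_width: 0.221
gripper_force: 32.1
```

Request:
send_rows --rows '[[[0.1,-0.009,-0.007,0,0],[0.1,-0.007,-0.009,0,0],[0.1,-0.004,-0.01,0,0],[0.1,-0.001,-0.011,0,0],[0.1,0,0,0,0]]]'

```text
clock: 7.17
position: [0.6278, 0.2627, 0.2109]
tcp_rot: [178.1, 2.8, -171.5]
force: [44.7, 26.7, -23.5]
grip_width: 0.145
gripper_force: 37.6
```

```bash
python3 -c "
from h import *
o=st()
p,d=robot.read_camera('scene'); cv2.imwrite('pics/s3.png',p)"
```

```text
t 7.17 wf [0.0569 0.152  0.2109] rot [ 178.1    2.8 -171.5] F [ 44.7  26.7 -23.5] g 0.15
```

View pics/s3.png

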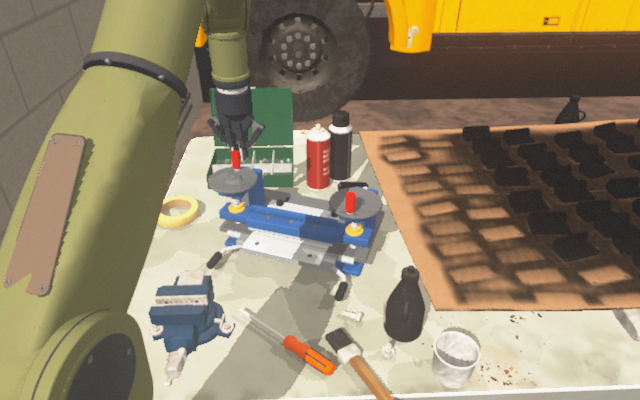

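The scene view shows the left handle at (236,160), at the rear side of its wheel (about half a turn), with the fingers slipping off its back. I'll release it, settle and measure, then push with closed fingers instead.

Request:
send_rows --rows '[[[0.7,0,0,0,0],[0.7,0,0,0,0],[0.7,0,0,0,0],[0.7,0,0,-0.02,0],[0.7,0,0,-0.04,0]]]'

```text
clock: 7.63
position: [0.6067, 0.2414, 0.2617]
tcp_rot: [-179.7, -0.7, -171.6]
force: [-0.9, -0.0, 0.3]
grip_width: 0.697
gripper_force: 0.0
```

Request:
send_rows --rows '[[[0,0.02,-0.035,-0.01,0],[0,0.02,-0.035,0,0],[0,0.02,-0.035,0,0],[0,0.02,-0.035,0,0],[0,0,0,0,0]]]'

```text
clock: 8.05
position: [0.5475, 0.0824, 0.2755]
tcp_rot: [-179.4, -0.5, -172.3]
force: [-0.3, -0.9, -0.2]
grip_width: 0.008
gripper_force: 0.0
```

Request:
send_rows --rows '[[[0,0,0,0,0],[0,0,0,0,0]]]'

```text
clock: 8.22
position: [0.5512, 0.0941, 0.2764]
tcp_rot: [-180.0, 0.0, -171.6]
force: [-0.3, 0.4, 0.8]
grip_width: 0.002
gripper_force: 0.0
```

```bash
cat >> h.py <<'E'
def handles():
    # angle of each handle from the top camera: red blobs on the handle-top plane, about the measured axes
    p,d=robot.read_camera("top"); hsv=cv2.cvtColor(p,cv2.COLOR_BGR2HSV); C=cloud("top",d)
    m=(((hsv[...,0]<6)|(hsv[...,0]>174))&(hsv[...,1]>190)&(hsv[...,2]>100)).astype(np.uint8)
    k,l,s,c=cv2.connectedComponentsWithStats(m)
    for i in range(1,k):
        q=wf(plane("top",[c[i]],.205)[0])
        if s[i,4]>12 and abs(q[0])<.08:
            side=1 if q[1]>0 else -1
            print("L" if side>0 else "R",q.round(3),"ztop",np.median(C[l==i][:,2]).round(3),"n",s[i,4],"angle",round(float(np.degrees(np.arctan2(q[1]-side*.139,-q[0])))%360,1))
E
python3 -c "
from h import *
st(); handles()"
```

```text
t 8.22 wf [-0.0436 -0.0036  0.2764] rot [-180.     0.  -171.6] F [-0.3  0.4  0.8] g 0.0
L [0.041 0.143 0.205] ztop 0.215 n 68 angle 173.8
R [-0.042 -0.138  0.205] ztop 0.217 n 52 angle 1.1
```

Request:
send_rows --rows '[[[0,-0.002,-0.033,0,0],[0,-0.003,-0.035,0,0],[0,-0.003,-0.035,0,0],[0,-0.003,-0.035,0,0],[0,-0.003,-0.03,0,0]]]'

```text
clock: 8.68
position: [0.5907, -0.0708, 0.2759]
tcp_rot: [-180.0, -0.0, -171.5]
force: [1.0, 0.2, 0.5]
grip_width: 0.002
gripper_force: 0.0
```

Request:
send_rows --rows '[[[0,0,0,0,0],[0,0,0,0,0],[0,0,0,0,0]]]'

```text
clock: 8.93
position: [0.5902, -0.0674, 0.2758]
tcp_rot: [179.9, 0.0, -171.4]
force: [0.2, 1.2, 0.1]
grip_width: -0.001
gripper_force: 0.0
```

```bash
python3 -c "
from h import *
go(-.03,-.172,.207)"
```

```text
t 8.93 wf [-0.0288 -0.169   0.2758] rot [ 179.9    0.  -171.4] F [0.2 1.2 0.1] g -0.0
tool shift [ 0.0012 -0.0031  0.0688] turn 0.11
```

Request:
send_rows --rows '[[[0,0,-0.003,0.03,0],[0,0,0,0.03,0],[0,0,0,0.009,0],[0,0,0,0,0],[0,0,0,0,0]]]'

```text
clock: 9.35
position: [0.5907, -0.0708, 0.2074]
tcp_rot: [179.9, 0.0, -171.4]
force: [-0.2, 0.1, 0.5]
grip_width: 0.003
gripper_force: 0.0
```

Request:
send_rows --rows '[[[0,0.0065,0.0085,0,0],[0,0.004,0.01,0,0],[0,0.0015,0.011,0,0],[0,-0.0015,0.011,0,0],[0,0,0,0,0]]]'

```text
clock: 9.77
position: [0.5748, -0.0302, 0.2083]
tcp_rot: [179.9, 0.2, -171.4]
force: [-0.5, 1.3, 0.6]
grip_width: -0.001
gripper_force: 0.0
```

```bash
python3 -c "
from h import *
st();handles()"
```

```text
t 9.77 wf [-0.0385 -0.13    0.2083] rot [ 179.9    0.2 -171.4] F [-0.5  1.3  0.6] g -0.0
L [0.041 0.143 0.205] ztop 0.215 n 68 angle 173.8
```

Request:
send_rows --rows '[[[0,-0.004,0.01,0,0],[0,-0.0065,0.0085,0,0],[0,-0.0085,0.0065,0,0],[0,-0.01,0.004,0,0],[0,-0.011,0.0015,0,0]]]'

```text
clock: 10.23
position: [0.6082, 0.0031, 0.2063]
tcp_rot: [180.0, -0.2, -171.5]
force: [-3.2, -3.2, 0.1]
grip_width: -0.003
gripper_force: 2.1
```

Request:
send_rows --rows '[[[0,-0.011,-0.0015,0,0],[0,-0.01,-0.004,0,0],[0,-0.0085,-0.0065,0,0],[0,0,0,0,0],[0,0,0,0,0]]]'

```text
clock: 10.65
position: [0.6383, -0.0052, 0.2055]
tcp_rot: [179.9, -0.3, -171.6]
force: [-2.9, -0.3, -0.4]
grip_width: 0.001
gripper_force: 1.1
```

```bash
python3 -c "
from h import *
st();handles()"
```

```text
t 10.65 wf [ 0.028  -0.1145  0.2055] rot [ 179.9   -0.3 -171.6] F [-2.9 -0.3 -0.4] g 0.0
L [0.041 0.143 0.205] ztop 0.215 n 69 angle 174.0
```

Request:
send_rows --rows '[[[0,-0.008,-0.0075,0,0],[0,-0.003,-0.005,0,0],[0,0,0,0,0],[0,0,0.015,0,0],[0,0,0.005,-0.03,0]]]'

```text
clock: 11.12
position: [0.6464, 0.0058, 0.232]
tcp_rot: [179.9, -0.6, -171.5]
force: [0.0, -0.2, 0.2]
grip_width: 0.001
gripper_force: 0.0
```

Request:
send_rows --rows '[[[0,0,0.02,-0.04,0],[0,0,0.04,0,0],[0,0,0.04,0,0],[0,0,0,0,0],[0,0,0,0,0]]]'

```text
clock: 11.53
position: [0.6344, 0.1072, 0.2751]
tcp_rot: [179.8, 0.1, -171.1]
force: [1.0, -1.3, 0.1]
grip_width: -0.001
gripper_force: 0.0
```

```bash
python3 -c "
from h import *
st();handles()"
```

```text
t 11.53 wf [ 0.0407 -0.0028  0.2751] rot [ 1.798e+02  1.000e-01 -1.711e+02] F [ 1.  -1.3  0.1] g -0.0
R [ 0.039 -0.15   0.205] ztop 0.215 n 57 angle 195.7
L [0.041 0.143 0.205] ztop 0.215 n 69 angle 174.0
```

Request:
send_rows --rows '[[[0,0.004,0.036,0,0],[0,0.004,0.036,0,0],[0,0.004,0.036,0,0],[0,0.004,0.036,0,0],[0,0.004,0.034,0,0]]]'

```text
clock: 12.0
position: [0.5896, 0.2748, 0.2742]
tcp_rot: [-180.0, 0.0, -171.7]
force: [0.1, 0.7, 0.1]
grip_width: -0.006
gripper_force: 0.0
```

Request:
send_rows --rows '[[[0,0,0,0,0],[0,0,0,0,0],[0,0,0,0,0]]]'

```text
clock: 12.25
position: [0.5904, 0.2724, 0.2739]
tcp_rot: [-179.9, 0.0, -171.7]
force: [1.0, -0.1, 0.3]
grip_width: -0.001
gripper_force: 0.0
```

```bash
python3 -c "
from h import *
go(.021,.1755,.207)"
```

```text
t 12.25 wf [0.0214 0.167  0.2739] rot [-179.9    0.  -171.7] F [ 1.  -0.1  0.3] g -0.0
tool shift [0.0004 0.0086 0.0669] turn -0.14
```

Request:
send_rows --rows '[[[0,0,0.0085,0.025,0],[0,0,0,0.03,0],[0,0,0,0.011,0],[0,0,0,0,0],[0,-0.0085,-0.0065,0,0]]]'

```text
clock: 12.67
position: [0.5968, 0.2773, 0.2084]
tcp_rot: [180.0, -0.1, -171.5]
force: [0.6, -0.1, 0.7]
grip_width: 0.001
gripper_force: 0.0
```

Request:
send_rows --rows '[[[0,-0.0065,-0.0085,0,0],[0,-0.004,-0.01,0,0],[0,-0.0015,-0.011,0,0],[0,0.0015,-0.011,0,0],[0,0.004,-0.01,0,0]]]'

```text
clock: 13.08
position: [0.6134, 0.2266, 0.209]
tcp_rot: [180.0, 0.2, -171.7]
force: [0.8, 2.7, 0.1]
grip_width: -0.001
gripper_force: 2.9
```

```bash
python3 -c "
from h import *
st();handles()"
```

```text
t 13.08 wf [0.0374 0.1184 0.209 ] rot [ 180.     0.2 -171.7] F [0.8 2.7 0.1] g -0.0
R [ 0.04  -0.15   0.205] ztop 0.215 n 60 angle 195.6
```

Request:
send_rows --rows '[[[0,0.0065,-0.0085,0,0],[0,0.0085,-0.0065,0,0],[0,0.01,-0.004,0,0],[0,0.011,-0.0015,0,0],[0,0.011,0.0015,0,0]]]'

```text
clock: 13.55
position: [0.57, 0.2008, 0.2092]
tcp_rot: [-180.0, 0.3, -171.7]
force: [3.5, 1.4, 0.6]
grip_width: 0.0
gripper_force: 1.4
```

Request:
send_rows --rows '[[[0,0.01,0.004,0,0],[0,0.0085,0.0065,0,0],[0,0,0,0,0],[0,0,0,0,0]]]'

```text
clock: 13.88
position: [0.548, 0.2087, 0.2086]
tcp_rot: [-179.9, -0.0, -171.6]
force: [-0.7, -0.6, -0.8]
grip_width: 0.005
gripper_force: 0.0
```

```bash
python3 -c "
from h import *
st();handles()"
```

```text
t 13.88 wf [-0.0299  0.1103  0.2086] rot [-179.9   -0.  -171.6] F [-0.7 -0.6 -0.8] g 0.01
R [ 0.039 -0.15   0.205] ztop 0.215 n 59 angle 195.8
```

Request:
send_rows --rows '[[[0,0,-0.01,0,0],[0,0,-0.01,-0.03,0],[0,0,-0.03,-0.035,0],[0,-0.01,-0.036,0,0],[0,-0.012,-0.036,0,0]]]'

```text
clock: 14.35
position: [0.588, 0.0939, 0.2719]
tcp_rot: [-180.0, 0.2, -171.5]
force: [-0.1, 0.5, -0.5]
grip_width: -0.002
gripper_force: 0.0
```

Request:
send_rows --rows '[[[0,-0.01,-0.03,0,0],[0,-0.01,0,0,0],[0,0,0,0,0],[0,0,0,0,0],[0,0,0,0,0]]]'

```text
clock: 14.77
position: [0.6104, 0.0694, 0.2695]
tcp_rot: [180.0, -0.1, -171.5]
force: [0.2, -1.3, -1.2]
grip_width: -0.003
gripper_force: 0.0
```

```bash
python3 -c "
from h import *
go(.0,-.100,.207);handles()"
```

```text
t 14.77 wf [ 0.0114 -0.0367  0.2695] rot [ 1.800e+02 -1.000e-01 -1.715e+02] F [ 0.2 -1.3 -1.2] g -0.0
tool shift [ 0.0113 -0.0633  0.0625] turn 0.04
L [-0.042  0.133  0.205] ztop 0.216 n 61 angle 351.8
```

Request:
send_rows --rows '[[[0,-0.01,-0.03,0,0],[0,-0.01,-0.03,0,0],[0,-0.003,-0.019,0,0],[0,0,0,0,0],[0,0,0,0,0]]]'

```text
clock: 15.23
position: [0.6452, -0.0065, 0.2696]
tcp_rot: [-180.0, -0.1, -171.7]
force: [-1.0, 0.3, -0.7]
grip_width: 0.003
gripper_force: 0.0
```

Request:
send_rows --rows '[[[0,0,0,0.025,0],[0,0,0,0.025,0],[0,0,0,0.012,0],[0,0,0,0,0],[0,0,0,0,0]]]'

```text
clock: 15.65
position: [0.6452, -0.0044, 0.2079]
tcp_rot: [179.9, -0.1, -171.5]
force: [-0.5, 0.2, 0.5]
grip_width: -0.001
gripper_force: 0.0
```

```bash
python3 -c "
from h import *
go(.0348,-.1155,.207)"
```

```text
t 15.65 wf [ 0.035  -0.1147  0.2079] rot [ 1.799e+02 -1.000e-01 -1.715e+02] F [-0.5  0.2  0.5] g -0.0
tool shift [ 0.0002 -0.0008  0.0009] turn 0.09
```

Request:
send_rows --rows '[[[0,-0.0035,-0.0065,0,0],[0,-0.0025,-0.0065,0,0],[0,-0.0015,-0.011,0,0],[0,0.0015,-0.011,0,0],[0,0.004,-0.01,0,0]]]'

```text
clock: 16.07
position: [0.6557, -0.0508, 0.2086]
tcp_rot: [180.0, 0.2, -171.6]
force: [-0.2, 4.5, -0.1]
grip_width: -0.001
gripper_force: 1.7
```

Request:
send_rows --rows '[[[0,0.0065,-0.0085,0,0],[0,0.0085,-0.0065,0,0],[0,0.01,-0.004,0,0],[0,0.011,-0.0015,0,0],[0,0.011,0.0015,0,0]]]'

```text
clock: 16.48
position: [0.6109, -0.078, 0.2085]
tcp_rot: [-179.9, 0.2, -171.7]
force: [3.2, -0.1, 0.3]
grip_width: -0.003
gripper_force: 1.2
```

Request:
send_rows --rows '[[[0,0.01,0.004,0,0],[0,0.0085,0.0065,0,0],[0,0,0,0,0],[0,0,0,0,0]]]'

```text
clock: 16.82
position: [0.5896, -0.0697, 0.2081]
tcp_rot: [-179.9, -0.1, -171.6]
force: [0.3, -0.1, 0.3]
grip_width: 0.0
gripper_force: 0.0
```

```bash
python3 -c "
from h import *
go(-.0364,-.160,.207);handles()"
```

```text
t 16.82 wf [-0.0296 -0.1712  0.2081] rot [-1.799e+02 -1.000e-01 -1.716e+02] F [ 0.3 -0.1  0.3] g 0.0
tool shift [0.0068 0.0112 0.0011] turn -0.07
R [-0.044 -0.146  0.205] ztop 0.215 n 39 angle 351.1
L [-0.042  0.133  0.205] ztop 0.216 n 61 angle 351.8
```

Request:
send_rows --rows '[[[0,0.0065,0.0085,0,0],[0,0.002,0.005,0,0],[0,0.001,0.004,0,0],[0,0,0,0,0]]]'

```text
clock: 17.2
position: [0.5791, -0.0528, 0.2079]
tcp_rot: [-179.9, 0.0, -171.6]
force: [1.5, -2.4, -0.1]
grip_width: 0.001
gripper_force: 1.1
```

Request:
send_rows --rows '[[[0,0.0005,0.003,0,0],[0,0,0,0,0],[0,0,0,0,0]]]'

```text
clock: 17.45
position: [0.5788, -0.0504, 0.2079]
tcp_rot: [-179.9, 0.1, -171.7]
force: [4.6, -4.2, -0.7]
grip_width: -0.004
gripper_force: 2.0
```

Request:
send_rows --rows '[[[0,0,0.003,0,0],[0,0,0,0,0],[0,0,0,0,0]]]'

```text
clock: 17.7
position: [0.5785, -0.048, 0.2079]
tcp_rot: [-179.9, 0.1, -171.7]
force: [4.4, -4.6, -0.6]
grip_width: 0.003
gripper_force: 2.6
```

```bash
python3 -c "
from h import *
st();handles()"
```

```text
t 17.7 wf [-0.0374 -0.1481  0.2079] rot [-1.799e+02  1.000e-01 -1.717e+02] F [ 4.4 -4.6 -0.6] g 0.0
L [-0.042  0.133  0.205] ztop 0.215 n 62 angle 352.0
```

Request:
send_rows --rows '[[[0,0,0.003,0,0],[0,0,0,0,0],[0,0,0,0,0]]]'

```text
clock: 18.0
position: [0.5785, -0.0456, 0.2079]
tcp_rot: [-179.8, 0.1, -171.7]
force: [5.4, -5.0, -1.5]
grip_width: 0.001
gripper_force: 3.2
```

Request:
send_rows --rows '[[[0,0,0.003,0,0],[0,0,0,0,0],[0,0,0,0,0]]]'

```text
clock: 18.25
position: [0.5785, -0.0451, 0.208]
tcp_rot: [-179.7, 0.1, -171.8]
force: [6.4, -9.5, -2.1]
grip_width: -0.001
gripper_force: 5.3
```

Request:
send_rows --rows '[[[0,0,0.003,0,0],[0,0,0,0,0],[0,0,0,0,0]]]'

```text
clock: 18.5
position: [0.5784, -0.045, 0.208]
tcp_rot: [-179.5, 0.1, -172.0]
force: [7.7, -15.2, -2.0]
grip_width: -0.004
gripper_force: 7.7
```

Request:
send_rows --rows '[[[0,0,0.003,0,0],[0,0,0,0,0],[0,0,0,0,0]]]'

```text
clock: 18.75
position: [0.5783, -0.0449, 0.2081]
tcp_rot: [-179.2, 0.2, -172.1]
force: [9.1, -19.5, -1.1]
grip_width: -0.0
gripper_force: 10.2
```

Request:
send_rows --rows '[[[0,0,-0.02,0,0],[0,0,-0.006,-0.02,0],[0,0,0,-0.045,0],[0,0,0.03,0,0],[0,0,0.04,0,0]]]'

```text
clock: 19.17
position: [0.5706, 0.0058, 0.2712]
tcp_rot: [-179.9, 0.2, -172.1]
force: [0.5, 1.0, 0.4]
grip_width: 0.002
gripper_force: 0.0
```

Request:
send_rows --rows '[[[0,0,0.04,0,0],[0,0,0.04,0,0],[0,0,0.04,0,0],[0,0,0.04,0,0],[0,0,0.03,0,0]]]'

```text
clock: 19.58
position: [0.5391, 0.2019, 0.2695]
tcp_rot: [179.8, -0.1, -171.3]
force: [0.6, 0.1, -0.4]
grip_width: -0.001
gripper_force: 0.0
```

Request:
send_rows --rows '[[[0,0,0.018,0,0],[0,0,0,0,0],[0,0,0,0,0],[0,0,0,0,0]]]'

```text
clock: 19.92
position: [0.5385, 0.2138, 0.2691]
tcp_rot: [-179.9, -0.1, -171.6]
force: [0.7, -0.3, -1.5]
grip_width: 0.0
gripper_force: 0.0
```

```bash
python3 -c "
from h import *
go(-.036,.098,.207);handles()"
```

```text
t 19.92 wf [-0.0386  0.1167  0.2691] rot [-1.799e+02 -1.000e-01 -1.716e+02] F [ 0.7 -0.3 -1.5] g 0.0
tool shift [-0.0028 -0.0186  0.0621] turn -0.07
R [-0.041 -0.128  0.205] ztop 0.216 n 55 angle 15.4
```

Request:
send_rows --rows '[[[0,0,-0.02,0,0],[0,0,0,0,0],[0,0,0,0.025,0],[0,0,0,0.025,0],[0,0,0,0.012,0]]]'

```text
clock: 20.38
position: [0.5408, 0.1933, 0.2052]
tcp_rot: [-179.9, -0.2, -171.7]
force: [0.4, 0.4, -1.1]
grip_width: 0.001
gripper_force: 0.0
```

Request:
send_rows --rows '[[[0,0,0,0,0],[0,0,0,0,0],[0,0,0.006,0,0],[0,0,0.006,0,0],[0,0,0,0,0]]]'

```text
clock: 20.8
position: [0.5402, 0.2089, 0.2087]
tcp_rot: [179.9, 0.1, -171.5]
force: [-0.4, -0.6, 0.9]
grip_width: -0.0
gripper_force: 0.0
```

Request:
send_rows --rows '[[[0,0,0.005,0,0],[0,0,0.005,0,0],[0,0,0,0,0],[0,0,0,0,0]]]'

```text
clock: 21.13
position: [0.5381, 0.2169, 0.2076]
tcp_rot: [-180.0, -0.0, -171.6]
force: [-0.5, -1.9, 0.8]
grip_width: -0.001
gripper_force: 1.0
```

Request:
send_rows --rows '[[[0,0,0.004,0,0],[0,0,0,0,0],[0,0,0,0,0]]]'

```text
clock: 21.38
position: [0.5375, 0.22, 0.2074]
tcp_rot: [-179.9, -0.1, -171.6]
force: [-1.3, -3.4, 1.8]
grip_width: -0.002
gripper_force: 2.0
```

```bash
python3 -c "
from h import *
st()"
```

```text
t 21.38 wf [-0.0386  0.123   0.2074] rot [-1.799e+02 -1.000e-01 -1.716e+02] F [-1.3 -3.4  1.8] g -0.0
```

Request:
send_rows --rows '[[[0,0,0.005,0,0],[0,0,0.003,0,0],[0,0,0,0,0],[0,0,0,0,0]]]'

```text
clock: 21.72
position: [0.5365, 0.227, 0.2073]
tcp_rot: [-179.8, -0.1, -171.7]
force: [-2.9, -6.4, 2.2]
grip_width: 0.002
gripper_force: 2.9
```

Request:
send_rows --rows '[[[0,0,0.004,0,0],[0,0,0,0,0],[0,0,0,0,0]]]'

```text
clock: 21.97
position: [0.5363, 0.23, 0.2073]
tcp_rot: [-179.8, -0.1, -171.7]
force: [-1.3, -7.4, 2.3]
grip_width: -0.001
gripper_force: 3.7
```

Request:
send_rows --rows '[[[0,0,0.003,0,0],[0,0,0,0,0],[0,0,0,0,0]]]'

```text
clock: 22.22
position: [0.5363, 0.2317, 0.2073]
tcp_rot: [-179.7, -0.1, -171.8]
force: [-1.1, -9.9, 2.6]
grip_width: 0.001
gripper_force: 4.8
```

Request:
send_rows --rows '[[[0,0,0.003,0,0],[0,0,0,0,0],[0,0,0,0,0]]]'

```text
clock: 22.47
position: [0.5363, 0.2318, 0.2073]
tcp_rot: [-179.4, -0.1, -171.9]
force: [-0.6, -15.0, 5.0]
grip_width: -0.003
gripper_force: 7.3
```

Request:
send_rows --rows '[[[0,0,0.003,0,0],[0,0,0,0,0],[0,0,0,0,0]]]'

```text
clock: 22.72
position: [0.5362, 0.2319, 0.2073]
tcp_rot: [-179.2, -0.2, -172.0]
force: [0.9, -19.5, 8.8]
grip_width: -0.003
gripper_force: 9.7
```

Request:
send_rows --rows '[[[0,0,0.003,0,0],[0,0,0,0,0],[0,0,0,0,0]]]'

```text
clock: 22.97
position: [0.5361, 0.232, 0.2073]
tcp_rot: [-178.9, -0.2, -172.1]
force: [-1.1, -24.0, 12.0]
grip_width: -0.001
gripper_force: 12.2
```

Request:
send_rows --rows '[[[0,0,-0.02,0,0],[0,0,-0.006,-0.02,0],[0,0,-0.02,-0.045,0],[0,0,-0.04,0,0],[0,0,-0.04,0,0]]]'

```text
clock: 23.38
position: [0.5545, 0.1262, 0.2685]
tcp_rot: [179.7, 0.5, -171.3]
force: [1.5, -0.9, -0.2]
grip_width: 0.001
gripper_force: 0.0
```

Request:
send_rows --rows '[[[0,0,-0.04,0,0],[0,0,-0.04,0,0],[0,0,-0.04,0,0],[0,0,-0.04,0,0],[0,0,-0.03,0,0]]]'

```text
clock: 23.8
position: [0.5815, -0.0682, 0.2659]
tcp_rot: [-180.0, 0.2, -171.8]
force: [0.5, -0.2, -0.8]
grip_width: -0.0
gripper_force: 0.0
```

Request:
send_rows --rows '[[[0,0,0,0,0],[0,0,0,0,0],[0,0,0,0,0]]]'

```text
clock: 24.05
position: [0.5809, -0.063, 0.2658]
tcp_rot: [179.9, 0.1, -171.5]
force: [0.0, 0.7, 0.7]
grip_width: -0.003
gripper_force: 0.0
```

```bash
python3 -c "
from h import *
go(-.039,-.165,.208);handles()"
```

```text
t 24.05 wf [-0.0373 -0.1633  0.2658] rot [ 1.799e+02  1.000e-01 -1.715e+02] F [0.  0.7 0.7] g -0.0
tool shift [ 0.0019 -0.0018  0.0578] turn 0.04
R [-0.043 -0.132  0.205] ztop 0.215 n 51 angle 9.9
L [-0.043  0.142  0.205] ztop 0.215 n 67 angle 4.6
```

Request:
send_rows --rows '[[[0,0.001,-0.004,0,0],[0,0,0,0.025,0],[0,0,0,0.025,0],[0,0,0,0.008,0],[0,0,0,0,0]]]'

```text
clock: 24.52
position: [0.5783, -0.0681, 0.2057]
tcp_rot: [179.9, -0.3, -171.5]
force: [-0.7, -0.1, 0.5]
grip_width: 0.001
gripper_force: 0.0
```

Request:
send_rows --rows '[[[0,0,0.007,0,0],[0,0,0.007,0,0],[0,0,0.006,0,0],[0,0,0,0,0],[0,0,0,0,0]]]'

```text
clock: 24.93
position: [0.5777, -0.0491, 0.2087]
tcp_rot: [-180.0, 0.1, -171.6]
force: [1.2, -1.9, -0.6]
grip_width: -0.001
gripper_force: 1.2
```

Request:
send_rows --rows '[[[0,0,0.004,0,0],[0,0,0,0,0],[0,0,0,0,0]]]'

```text
clock: 25.18
position: [0.5776, -0.0468, 0.2087]
tcp_rot: [-179.9, 0.2, -171.7]
force: [2.4, -5.4, 0.8]
grip_width: 0.003
gripper_force: 2.7
```

Request:
send_rows --rows '[[[0,0,0.004,0,0],[0,0,0,0,0],[0,0,0,0,0]]]'

```text
clock: 25.43
position: [0.5775, -0.0453, 0.2087]
tcp_rot: [-179.7, 0.2, -171.8]
force: [3.0, -8.6, 0.2]
grip_width: 0.005
gripper_force: 4.9
```

Request:
send_rows --rows '[[[0,0,0.004,0,0],[0,0,0,0,0],[0,0,0,0,0]]]'

```text
clock: 25.68
position: [0.5774, -0.0451, 0.2088]
tcp_rot: [-179.4, 0.2, -172.0]
force: [5.2, -15.1, 0.2]
grip_width: 0.002
gripper_force: 8.1
```

Request:
send_rows --rows '[[[0,0,0.004,0,0],[0,0,0,0,0],[0,0,0,0,0]]]'

```text
clock: 25.93
position: [0.5774, -0.0449, 0.2089]
tcp_rot: [-179.1, 0.2, -172.1]
force: [6.4, -22.4, 0.3]
grip_width: -0.003
gripper_force: 11.4
```

Request:
send_rows --rows '[[[0,0,-0.008,0,0],[0,0,-0.008,0,0],[0,0,-0.008,0,0],[0,0,-0.004,0,0],[0,0,0,-0.03,0]]]'

```text
clock: 26.35
position: [0.5749, -0.0618, 0.2332]
tcp_rot: [179.9, -0.6, -171.6]
force: [0.4, -0.7, -0.5]
grip_width: -0.0
gripper_force: 0.0
```

Request:
send_rows --rows '[[[0,0.03,0.02,-0.03,0],[0,0.035,0.02,-0.01,0],[0,0.035,0.02,0,0],[0,0.02,0.02,0,0],[0,0,0,0,0]]]'

```text
clock: 26.77
position: [0.4458, 0.0024, 0.2747]
tcp_rot: [179.9, -0.3, -171.2]
force: [-0.3, 0.4, -0.1]
grip_width: -0.003
gripper_force: 0.0
```

```bash
python3 - <<'E'
from h import *
st();handles()
p,d=robot.read_camera('top'); a=cv2.resize(p[140:275,195:420],None,fx=3.5,fy=3.5,interpolation=cv2.INTER_CUBIC)
q,d=robot.read_camera('scene'); q=cv2.resize(q[150:350,190:440],None,fx=2,fy=2,interpolation=cv2.INTER_CUBIC)
b=np.zeros((600,800,3),np.uint8); a=cv2.resize(a,(560,336)); b[:336,:560]=a; q=cv2.resize(q,(330,264)); b[336:,:330]=q
cv2.imwrite('pics/f.png',b)
E
```

```text
t 26.77 wf [-0.1613 -0.0787  0.2747] rot [ 179.9   -0.3 -171.2] F [-0.3  0.4 -0.1] g -0.0
R [-0.042 -0.13   0.205] ztop 0.215 n 55 angle 11.7
L [-0.042  0.143  0.205] ztop 0.215 n 68 angle 4.8
```

View pics/f.png

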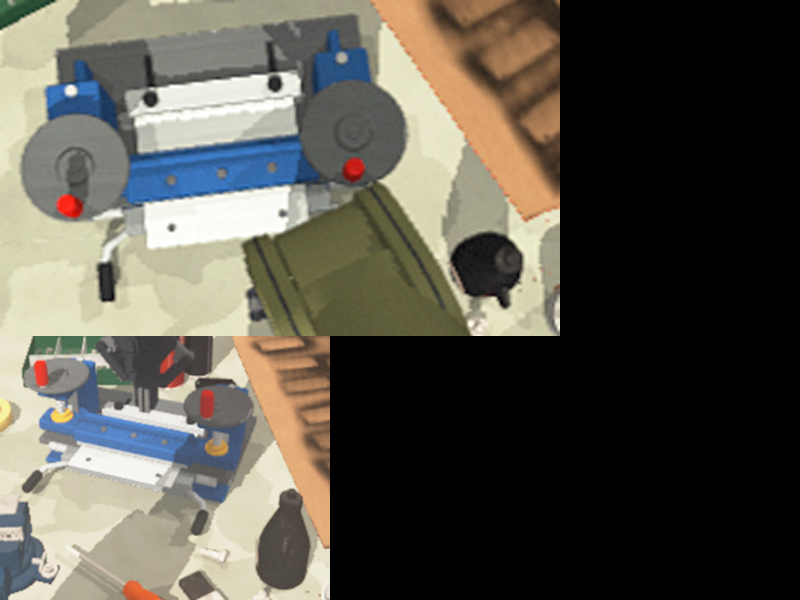

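Both wheels stopped hard above 20 N and agree to within a few degrees. The picture shows the beam level, the sheet's rear edge flush with the stop all along, the bottle standing at (487,262) and the arm clear.

Request:
send_rows --rows '[[[0,0,0,-0.02,0],[0,0,0,0,0],[0,0,0,0,0],[0,0,0,0,0]]]'

```text
clock: 27.25
position: [0.4523, -0.0017, 0.2938]
tcp_rot: [180.0, 0.0, -171.7]
force: [0.1, -0.7, 0.1]
grip_width: -0.002
gripper_force: 0.0
```

```bash
python3 -c "
from h import *
st();handles();print(robot.finish_job())"
```

```text
t 27.25 wf [-0.1554 -0.0838  0.2938] rot [ 180.     0.  -171.7] F [ 0.1 -0.7  0.1] g -0.0
R [-0.042 -0.13   0.205] ztop 0.216 n 54 angle 11.9
L [-0.043  0.142  0.205] ztop 0.216 n 67 angle 4.6
the job is handed in; nothing more can be done
None
```

I handed the job in at 27 s of robot time: the sheet looks flush against the back stop, both handwheels were wound alternately until they stopped hard at over 20 N, the beam looks level, and the bottle still stands. My pinch grip slipped off the left handle on the first half turn (about 45 N on the wrist), so I pushed the handles round with closed fingers after that.

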